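# Set up a strap clamp over a folded bracket

## Task

Set up the strap clamp in this order: first set the folded bracket down flat between the pins of the pinned seat, then the tall heel block flat inside the rimmed seat at the other side of the stud, both upright and square to their seats. Next lower the slotted strap over the stud so that it lies along the station, level across bracket and block, and last drop the round quick nut over the stud, flat onto the strap. Leave the thin packing plate, the caliper and the ink bottle where they are.

Things in the scene. Friction and masses are not known exactly. Their poses are not given: they have to be found in the camera images.
- bracket: the work: folded bare aluminium channel, legs down (open underneath and at both ends), 60 (own x) x 44 (own y) x 40 mm high, 3 mm sheet, with an 18 mm round hole in the middle of its flat top. Loose, about 0.14 kg. Origin at the centre of its underside, z up. Grip it across its 44 mm width.
- heel_block: tall solid steel heel block, 50 (own x) x 40 (own y) x 40 mm high, two dark 12 mm holes side by side on top and on its long sides. Loose, about 0.5 kg. Origin at the centre of its underside, z up. Grip it across its 40 mm width.
- strap: flat dark steel clamp strap, 150 (own x) x 40 (own y) x 12 mm thick, with one slot through its middle, 36 (x) x 24 (y) mm. Loose, about 0.4 kg. Origin at the centre of its underside, z up. Grip it across its 40 mm width at the middle; the stud passes up through the slot between the fingers.
- quick_nut: round steel slip-on nut (no thread, it just drops over the stud): flange 52 mm diameter, 7 mm high, body 42 mm diameter above it, 30 mm high in all, through bore 24 mm. Loose, about 0.25 kg. Stands flange down; origin at the centre of its underside, z up. Grip the 42 mm body.
- station: the clamping station, fixed to the bench: dark steel base plate 210 (own x) x 90 (own y) x 10 mm, with an upright 12 mm diameter stud at its middle, pointed tip 94 mm above the bench. Origin on the bench under the stud, z up. Pinned seat 58 mm from the stud on its +x side, rimmed seat 58 mm on its -x side. It may be turned any way round.
- bracket_seat: pinned seat for the bracket, fixed on the station: bright aluminium pad 86 (own x) x 72 (own y) x 6 mm, with eight upright pins (6 mm diameter, 5 mm high above the pad) around a free area 72 (x) x 56 (y) mm. Origin at the centre of its underside, 10 mm above the bench; the bracket stands on the pad's top, 16 mm above the bench. Axes parallel to the station's.
- heel_seat: rimmed seat for the heel block, fixed on the station: bright steel pad 74 (own x) x 64 (own y) x 6 mm with a dark rim 4 mm high above its floor around a free area 64 (x) x 54 (y) mm. Origin at the centre of its underside, 10 mm above the bench; the block stands on the floor, 16 mm above the bench. Axes parallel to the station's.
- packing_plate: bystander, not wanted for this job: thin steel packing plate 85 x 30 x 12 mm with three dark 8 mm holes in a row on top. Loose. Origin at the centre of its underside.
- caliper: bystander: steel sliding caliper lying flat beyond the station, bar 200 mm long (own x), jaws to own -y, 8 mm thick. Loose. Origin under the bar's middle.
- ink_bottle: bystander: upright white marking-ink bottle, 36 mm diameter, 85 mm high, black cap. Loose. Origin at the centre of its underside.
Mind the look-alikes: they are no part of the job. Of the things that look like the station, the middle-sized one is meant.

How it is judged:
By the outcome, as a careful person would: the job done as asked, in the order asked, and still so for the second after the job is handed in, with the robot touching nothing.
It also fails if it takes over 112 s, if anything falls off the work surface, if the arm or the gripper's body presses on something with over 40 N, if the wrist force passes 120 N, or if a joint passes its speed limit or range.

## Robot

A 6-joint arm with a two-finger parallel gripper is mounted at the origin on the work surface. World frame = base frame: x ahead of the robot, y to its left, z up, the work surface at z = 0. Lengths are in m, angles in degrees, forces in N, time in s.
With the tool pointing down it reaches from about 0.2 to 0.875 m from the base axis. Payload 3.4 kg.
Tool frame: the origin (TCP) lies on the mounting face of the last link; the fingertips stand tips_ahead ahead of it and the grasp point (between the pads) lies 180 mm ahead of it (tips_ahead is the distance from the TCP to the fingertips, in m); z points along the fingers, y is the line along which they close (so a half turn about z gives the same grasp; the last joint's range is limited). The gripper opens to 94 mm and grips with 3 to 60 N. Pads are 16 mm wide; open, the fingers measure 119 mm over their backs; the gripper's body (75 mm by 177 mm) begins 78 mm behind the grasp point.
Start: joints at [-82.964, 15.808, 86.224, -0, 77.962, -6.933], TCP at [0.139, -0.558, 0.405] pointing down, gripper open.
Joint ranges: [-165.64, 165.64], [-43.16, 119.46], [12.63, 154.43], [-67.54, 247.53], [6.08, 155.33], [-154.97, 154.97]. Speed limits (degrees/s): [147.25, 147.25, 180, 180, 180, 180].

## Interface

Orientations are given as a 3x3 rotation matrix whose columns are the frame's x, y, z axes.
In Python, from station import read_state, read_camera, camera_params, job_done, tips_ahead gives the robot as it stands.
- The arm moves only by the tool carry_out, never from a script. Its argument "increments" is a list of rows, each a list of 7 numbers: the shift along the tool's x, y, z in m, then the turn, a rotation vector about the tool's x, y, z in degrees, then the finger opening in m, from 0 to 0.094. A call has 1 to 10 rows; each row shifts and turns the commanded pose from where the row before left it, along the tool's axes as they then stand; what a row does not reach is not made up. A row lasts 1/12 s, in which the tool goes at most 41.7 mm and 7.16 degrees, less where a joint would pass 70% of its speed; a pose out of reach is approached as far as the arm can. A call with a gripper value outside its range is refused whole. The fingers move at their own pace and stop on an object; "grip_force" is the grip in N (left out, the last holds). Time passes only in rows, so rows that do not move let the fingers close. It gives the time, the measured TCP pose, the force, the opening and the grip force at its end, in the units of the state.
- read_state(): the state, without advancing time (a new reading comes with each control period).
- read_camera(name): name is "scene" or "top" or "wrist"; returns (picture, depth): 400x640x3 uint8, blue, green, red; 400x640 float32, m along the optical axis (not along the pixel's ray), 0 where there is no reading.
- camera_params(name): a dict with "vertical_fov" (degrees; the focal length in pixels is half the picture's height over the tangent of half this angle, whatever the lens; pixels are square), "cx", "cy" (the principal point, pixels), "k1" (the pictures are not rectified: a ray, as slopes to the right and down, at radius r is drawn at 1 + k1 r^2 times it, then the intrinsics apply), "rvec" (rotation vector, rad) and "tvec" (3), from world to camera coordinates, as OpenCV has them. Camera axes: x right, y down, z forward; pixel columns grow to the right and rows downward; lengths in m; the calibration is good to about 2 mm. A picture is of the moment at which its call begins: read the wrist's pose just before it. camera_params takes no time and is no camera call; for the wrist camera it gives the pose at the moment of the call.
- job_done(): hands the job in; it is judged then, once.
The state is a dict: "time": time; "qpos": joint angles; "joint_velocities": joint speeds; "tau": joint torques, N m; "ee_pos": TCP position; "orientation": TCP orientation; "contact_force": force on the tool from outside, world axes, zero at the start; "ft_torque": the same for the moment, N m; "width": finger opening in m; "gripper_force": force on a finger pad.
Only numpy, scipy, OpenCV 4.12 (cv2) and the standard library are available. Lean on these libraries where they do the work, as an engineer would, in place of code of your own. Each camera call takes 0.05 s, during which the arm holds its last target. There are 200 camera calls.

## Working session

There is one attempt and no reset: what is moved stays moved. The work goes in short steps, Python scripts to look and compute and a tool call to move; the robot and the scene stay as the last step left them, time stands still between calls to the robot, and variables do not carry over. Pictures are saved under pics/ and viewed, at most 14 in all, crops included, and the job is handed in when it is done.

Besides the shell and the picture viewer there is one more tool, called after "Call:" as name([rows], argument=value, ...), one row to a line, values as JSON. carry_out: Moves the arm, as the interface text tells. Its arguments: {"type":"object","properties":{"increments":{"type":"array","items":{"type":"array","items":{"type":"number"}}},"grip_force":{"type":"number"}},"required":["increments"]}

```bash
mkdir -p pics; ls; cat > h.py <<'E'
import numpy as np, cv2, os, sys
from station import *
def world(name, depth, cp=None):
    cp=cp or camera_params(name); h,w=depth.shape
    f=h/2/np.tan(np.radians(cp["vertical_fov"])/2)
    K=np.array([[f,0,cp["cx"]],[0,f,cp["cy"]],[0,0,1]]); D=np.array([cp["k1"],0,0,0,0.])
    v,u=np.mgrid[:h,:w]; p=np.stack([u,v],-1).reshape(-1,1,2).astype(float)
    n=cv2.undistortPoints(p,K,D).reshape(h,w,2)
    R=cv2.Rodrigues(np.array(cp["rvec"],float))[0]; t=np.array(cp["tvec"],float).ravel()
    c=np.dstack([n*depth[...,None],depth]); W=(c-t)@R
    W[depth<=0]=np.nan
    return W
def snap(name,tag):
    cp=camera_params(name); im,d=read_camera(name); cv2.imwrite(f"pics/{tag}.png",im); W=world(name,d,cp); np.savez(f"{tag}.npz",im=im,W=W); return im,W
E
python3 - <<'E'
from h import *
s=read_state(); print(s, tips_ahead if not callable(tips_ahead) else tips_ahead())
for n in("scene","top","wrist"):
    snap(n,n+"0"); c=camera_params(n); R=cv2.Rodrigues(np.array(c["rvec"],float))[0]; print(n,c,-R.T@np.array(c["tvec"]).ravel())
E
```

```text
pics
{'time': 0.0, 'qpos': array([-8.29642121e+01,  1.58476702e+01,  8.62917448e+01, -7.60056215e-04,
        7.79634277e+01, -6.93189235e+00]), 'joint_velocities': array([ 0.06291608, -0.09050554,  0.11834983,  0.09060672, -0.04992719,
        0.00706043]), 'tau': array([ 3.99425326e-04, -4.04575109e+01, -2.37223935e+01,  7.01218983e-02,
        3.47407849e-02, -1.34655015e-04]), 'ee_pos': array([ 0.13876708, -0.55780082,  0.40382813]), 'orientation': array([[ 9.70431390e-01,  2.41377016e-01, -2.32737466e-04],
       [ 2.41377042e-01, -9.70429779e-01,  1.77983799e-03],
       [ 2.03756617e-04, -1.78338814e-03, -9.99998389e-01]]), 'contact_force': array([ 0.1598711 , -0.33157768,  0.29649918]), 'ft_torque': array([0.04230346, 0.03190952, 0.03304225]), 'gripper_force': 0.0, 'width': 0.09397753867131767} 0.1992
scene {'vertical_fov': 43.29505982515459, 'cx': 323.1479848212581, 'cy': 203.759169624515, 'k1': 0.03846039540830042, 'rvec': array([ 1.98242034,  1.60748289, -0.5709909 ]), 'tvec': array([-0.05604741, -0.42715566,  1.80821972])} [ 1.45206835 -0.24961579  1.13333636]
top {'vertical_fov': 51.98429470144607, 'cx': 328.2533654356742, 'cy': 199.46683100649486, 'k1': -0.00039145714881717994, 'rvec': array([ 2.12864104, -2.12613036,  0.20474003]), 'tvec': array([-0.06108093,  0.54529217,  1.28517614])} [ 0.29938406 -0.05160116  1.36398631]
wrist {'vertical_fov': 68.88232030061414, 'cx': 323.3350989908641, 'cy': 202.75633979256503, 'k1': 0.009833169484644896, 'rvec': array([-2.29924193,  1.79848803,  0.24568278]), 'tvec': array([-0.57370049, -0.02728573,  0.38998464])} [ 0.21375519 -0.53841783  0.38259604]
```

View pics/top0.png

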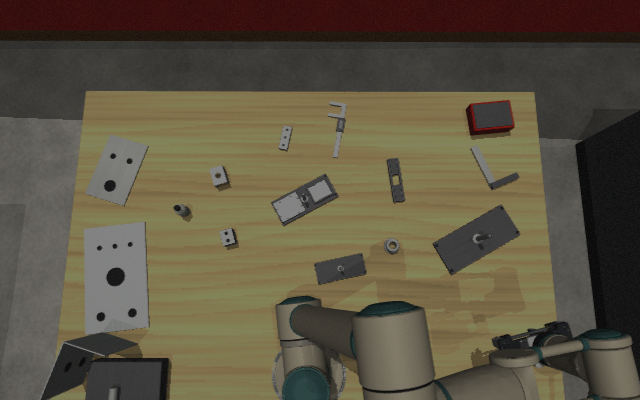

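View pics/scene0.png

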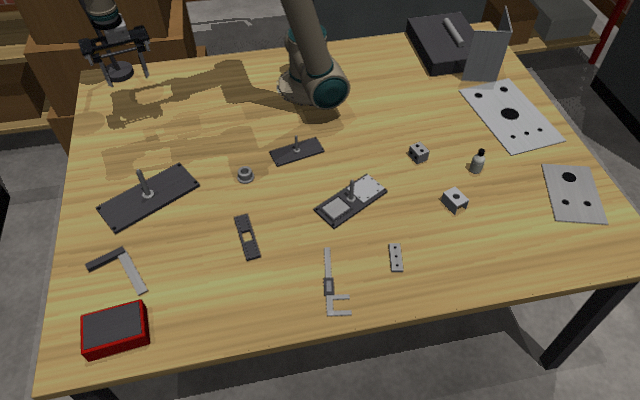

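The top view shows the station at (305,200), with its larger pinned pad at lower left and its rimmed pad at upper right. The other parts are the bracket at (219,176), heel block (227,237), strap (396,180), nut (391,245), packing plate (285,137) and bottle (180,210). The scene view agrees with this.

```bash
python3 - <<'E'
from h import *
W=np.load("top0.npz")["W"]
zf=W[...,2]
print("table z",np.nanmedian(zf[150:170,240:260]))
for n,(u,v),r,zl in [("station",(305,200),38,.006),("bracket",(219,176),16,.03),("heel",(227,237),16,.03),("strap",(396,180),28,.006),("nut",(391,245),14,.005),("pack",(285,137),18,.006),("bottle",(180,210),14,.03),("caliper",(338,130),32,.004),("small st",(341,268),30,.006)]:
    P=W[v-r:v+r,u-r:u+r].reshape(-1,3); P=P[(P[:,2]>zl)&(P[:,2]<.15)]
    rc=cv2.minAreaRect((P[:,:2]*1000).astype(np.float32))
    print(n,len(P),"med",P.mean(0).round(3),"zmax",P[:,2].max().round(3),np.percentile(P[:,2],50).round(3),[np.round(x,1) for x in rc])
E
```

```text
table z -0.0005938617186485987
station 1613 med [0.553 0.019 0.014] zmax 0.096 0.014 [array([561.3,  18.9]), array([251.9, 244.8]), np.float64(86.7)]
bracket 226 med [0.629 0.305 0.039] zmax 0.046 0.039 [array([629.4, 305.5]), array([60.7, 46. ]), np.float64(20.1)]
heel 206 med [0.425 0.265 0.039] zmax 0.048 0.039 [array([425.6, 265.8]), array([50.2, 40.4]), np.float64(17.6)]
strap 457 med [ 0.622 -0.289  0.011] zmax 0.021 0.011 [array([ 631.9, -285.2]), array([191.6, 173.9]), np.float64(81.8)]
nut 152 med [ 0.398 -0.267  0.021] zmax 0.035 0.026 [array([ 404.7, -264.5]), array([86.7, 85.9]), np.float64(89.9)]
pack 215 med [0.771 0.089 0.011] zmax 0.018 0.011 [array([789.8,  88.4]), array([134.1,  96.7]), np.float64(22.5)]
bottle 126 med [0.51  0.414 0.06 ] zmax 0.09 0.058 [array([511.4, 415.3]), array([28.5, 35.1]), np.float64(68.3)]
caliper 476 med [ 0.81  -0.096  0.006] zmax 0.017 0.006 [array([803.5, -93.6]), array([231.2, 221.1]), np.float64(0.6)]
small st 686 med [ 0.325 -0.099  0.01 ] zmax 0.148 0.008 [array([ 328.8, -106.3]), array([184.5, 191.7]), np.float64(87.5)]
```

```bash
cat >> h.py <<'E'
def plan(p0,R0,p1,yaw,N=None):
    """constant tool-frame row repeated N times, from pose (p0,R0) to p1 pointing down with tool x at yaw deg"""
    y=np.radians(yaw); R1=np.array([[np.cos(y),np.sin(y),0],[np.sin(y),-np.cos(y),0],[0,0,-1.]])
    rv=cv2.Rodrigues(R0.T@R1)[0].ravel()
    d=R0.T@(np.array(p1,float)-p0)
    if N is None: N=int(np.ceil(max(np.linalg.norm(d)/.038,np.degrees(np.linalg.norm(rv))/6.8,1)))
    for _ in range(30):
        r=cv2.Rodrigues(rv/N)[0]; S=sum(np.linalg.matrix_power(r,k) for k in range(N)); s=np.linalg.solve(S,d)
        if np.linalg.norm(s)<=.041: break
        N+=1
    row=[*np.round(s,4),*np.round(np.degrees(rv)/N,2)]
    print(f"N={N} row",[float(x) for x in row]); return np.array(p1,float),R1
def start(): s=read_state(); return np.array(s["ee_pos"]),np.array(s["orientation"])
E
python3 - <<'E'
from h import *
p,R=start()
p,R=plan(p,R,[.44,-.03,.40],20)
p,R=plan(p,R,[.45,.25,.36],20)
E
```

```text
N=16 row [0.0276, -0.0262, 0.0003, -0.0, -0.0, -0.38]
N=8 row [0.0131, -0.0325, 0.005, 0.0, 0.0, 0.0]
```

Call:
carry_out([
  [0.0276,-0.0262,0.0003,0,0,-0.38,0.094],
  [0.0276,-0.0262,0.0003,0,0,-0.38,0.094],
  [0.0276,-0.0262,0.0003,0,0,-0.38,0.094],
  [0.0276,-0.0262,0.0003,0,0,-0.38,0.094],
  [0.0276,-0.0262,0.0003,0,0,-0.38,0.094],
  [0.0276,-0.0262,0.0003,0,0,-0.38,0.094],
  [0.0276,-0.0262,0.0003,0,0,-0.38,0.094],
  [0.0276,-0.0262,0.0003,0,0,-0.38,0.094],
  [0.0276,-0.0262,0.0003,0,0,-0.38,0.094],
  [0.0276,-0.0262,0.0003,0,0,-0.38,0.094],
])

```text
time: 0.98
ee_pos: [0.334, -0.2294, 0.4016]
orientation: [[0.952, 0.305, 0.0], [0.305, -0.952, -0.0], [0.0, 0.0, -1.0]]
contact_force: [1.2, 0.3, 1.0]
width: 0.094
gripper_force: 0.0
```

Call:
carry_out([
  [0.0276,-0.0262,0.0003,0,0,-0.38,0.094],
  [0.0276,-0.0262,0.0003,0,0,-0.38,0.094],
  [0.0276,-0.0262,0.0003,0,0,-0.38,0.094],
  [0.0276,-0.0262,0.0003,0,0,-0.38,0.094],
  [0.0276,-0.0262,0.0003,0,0,-0.38,0.094],
  [0.0276,-0.0262,0.0003,0,0,-0.38,0.094],
  [0,0,0,0,0,0,0.094],
  [0,0,0,0,0,0,0.094],
  [0,0,0,0,0,0,0.094],
])

```text
time: 1.73
ee_pos: [0.4398, -0.0293, 0.3995]
orientation: [[0.939, 0.344, -0.001], [0.344, -0.939, -0.001], [-0.001, 0.0, -1.0]]
contact_force: [-0.5, -0.3, 0.0]
width: 0.094
gripper_force: 0.0
```

```bash
python3 - <<'E'
from h import *
s=read_state(); print(s["time"],s["ee_pos"],s["orientation"].round(4).tolist())
snap("wrist","w1")
E
```

```text
1.7333 [ 0.43977479 -0.02932791  0.39954398] [[0.9391, 0.3437, -0.0012], [0.3437, -0.9391, -0.0008], [-0.0014, 0.0003, -1.0]]
```

Call:
carry_out([
  [0.0131,-0.0325,0.005,0,0,0,0.094],
  [0.0131,-0.0325,0.005,0,0,0,0.094],
  [0.0131,-0.0325,0.005,0,0,0,0.094],
  [0.0131,-0.0325,0.005,0,0,0,0.094],
  [0.0131,-0.0325,0.005,0,0,0,0.094],
  [0.0131,-0.0325,0.005,0,0,0,0.094],
  [0.0131,-0.0325,0.005,0,0,0,0.094],
  [0.0131,-0.0325,0.005,0,0,0,0.094],
  [0,0,0,0,0,0,0.094],
  [0,0,0,0,0,0,0.094],
])

```text
time: 2.62
ee_pos: [0.4497, 0.2505, 0.3593]
orientation: [[0.939, 0.343, -0.001], [0.343, -0.939, -0.001], [-0.001, 0.001, -1.0]]
contact_force: [0.3, -0.4, 0.9]
width: 0.094
gripper_force: 0.0
```

```bash
python3 - <<'E'
from h import *
s=read_state(); print(s["time"],s["ee_pos"],s["orientation"].round(4).tolist())
snap("wrist","w2")
a=np.vstack([np.load(f"{t}.npz")["im"] for t in("w1","w2")]); cv2.imwrite("pics/w12.png",cv2.resize(a,None,fx=.75,fy=.75,interpolation=cv2.INTER_AREA))
E
```

```text
2.6167 [0.44969082 0.25053011 0.35930869] [[0.9393, 0.3432, -0.001], [0.3431, -0.9393, -0.0012], [-0.0014, 0.0008, -1.0]]
```

View pics/w12.png

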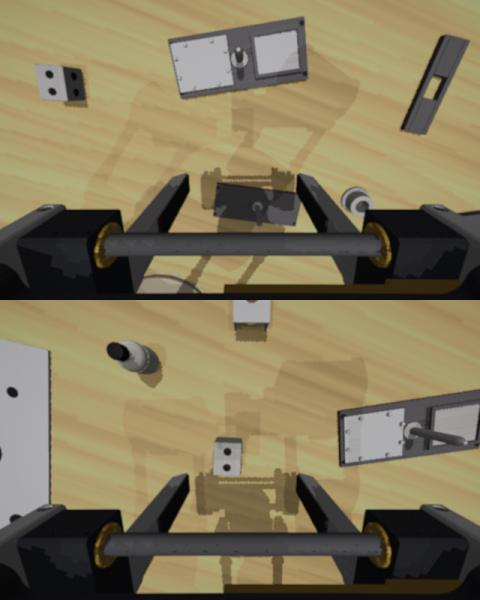

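w1 shows the station at about (317,75) full size, with the pinned pad on the left and the rimmed pad on the right, and the strap at right (580,115). w2 shows the heel block below centre, while the bracket is cut off at the top.

```bash
cat >> h.py <<'E'
def blob(tag,xy,zl,zh=.2,rad=.16,bright=None,er=0):
    d=np.load(tag+".npz"); W=d["W"]; g=d["im"].mean(2)
    m=(W[...,2]>zl)&(W[...,2]<zh)&(np.hypot(W[...,0]-xy[0],W[...,1]-xy[1])<rad)
    if bright is not None: m&=g>bright
    m=cv2.morphologyEx(m.astype(np.uint8),cv2.MORPH_OPEN,np.ones((3,3),np.uint8))
    n,l,st,_=cv2.connectedComponentsWithStats(m); 
    # component nearest to xy
    b=min(range(1,n),key=lambda i: np.hypot(*(W[l==i][:,:2].mean(0)-xy)) if st[i,4]>60 else 9)
    return W[l==b]
def rect(P):
    (c,(w,h),a)=cv2.minAreaRect((P[:,:2]*1000).astype(np.float32))
    if h>w: w,h,a=h,w,a+90
    return f"c=({c[0]:.1f},{c[1]:.1f}) {w:.1f}x{h:.1f} ang {a:.1f} mean {np.round(P.mean(0)*1000,1)} n {len(P)} z10/90 {np.round(np.percentile(P[:,2],[10,50,90])*1000,1)}"
E
python3 - <<'E'
from h import *
W=np.load("w1.npz")["W"]
print("bench",np.nanmedian(W[60:70,180:220,2]))
print("station",rect(blob("w1",(.553,.019),.005,.03)))
for n,xy in(("pin",(.524,.07)),("rim",(.582,-.03))):
    print(n,rect(blob("w1",xy,.0125,.03,.06,100)))
S=blob("w1",(.553,.019),.03,.11,.05); print("stud",S[:,:2].mean(0),len(S)); 
for a,b in((.03,.05),(.05,.07),(.07,.1)):
    q=S[(S[:,2]>a)&(S[:,2]<b)]; print(a,q.mean(0),q.std(0))
print("strap",rect(blob("w1",(.622,-.289),.006,.03)))
print("heel w2",rect(blob("w2",(.425,.265),.034,.06,.06)))
print("heel w1",rect(blob("w1",(.425,.265),.034,.06,.06)))
print("nut",rect(blob("w1",(.398,-.267),.024,.06,.06)))
print("top bracket",rect(blob("top0",(.629,.305),.034,.06,.06)))
print("top heel",rect(blob("top0",(.425,.265),.034,.06,.06)))
print("top station",rect(blob("top0",(.553,.019),.006,.03)))
print("top strap",rect(blob("top0",(.622,-.289),.006,.03)))
E
```

```text
bench -0.0015304762698721175
station c=(555.5,19.5) 211.0x90.3 ang 118.7 mean [557.2  18.2  12.6] n 14405 z10/90 [ 8.  13.9 16.2]
pin c=(528.2,69.8) 85.9x71.6 ang 118.5 mean [529.2  69.9  14.6] n 4804 z10/90 [13.5 14.5 15.6]
rim c=(582.5,-31.5) 66.1x55.4 ang 118.9 mean [583.3 -31.5  14.7] n 2951 z10/90 [13.5 14.5 15.8]
stud [0.55388849 0.01803255] 223
0.03 [0.5517278  0.01675927 0.04148095] [0.00189926 0.00294311 0.00574865]
0.05 [0.5517886  0.01677448 0.06082719] [0.00201895 0.00292005 0.00556181]
0.07 [0.55463658 0.01847727 0.08656126] [0.00295727 0.00302536 0.00510071]
strap c=(623.1,-289.6) 150.3x43.0 ang 6.8 mean [ 627.3 -288.    10.4] n 4157 z10/90 [ 9.1 10.5 11.6]
heel w2 c=(426.5,266.4) 50.1x40.1 ang 16.7 mean [427.4 266.5  38.4] n 1651 z10/90 [37.5 38.5 39.4]
heel w1 c=(426.1,265.9) 50.6x42.0 ang 16.9 mean [426.9 264.8  38.2] n 1864 z10/90 [37.1 38.4 39.3]
nut c=(400.2,-267.3) 41.5x38.8 ang 152.1 mean [ 401.6 -265.7   28.1] n 476 z10/90 [26.3 28.3 29.4]
top bracket c=(628.9,305.4) 59.9x44.9 ang 18.5 mean [627.4 306.   39.3] n 201 z10/90 [35.9 39.3 42.9]
top heel c=(425.6,265.7) 50.1x40.5 ang 17.9 mean [425.5 266.1  39. ] n 173 z10/90 [35.8 39.  42. ]
top station c=(555.1,19.3) 209.6x89.8 ang 118.5 mean [552.4  20.6  14. ] n 1417 z10/90 [ 8.4 14.1 19.2]
top strap c=(580.9,-294.3) 63.4x39.8 ang 7.1 mean [ 578.4 -295.1   11.3] n 197 z10/90 [ 8.  11.2 14.8]
```

```bash
python3 - <<'E'
from h import *
p,R=start()
p,R=plan(p,R,[.6288,.3054,.29],18.3)
E
```

```text
N=6 row [0.0313, 0.0011, 0.0116, 0.01, 0.01, 0.28]
```

Call:
carry_out([
  [0.0313,0.0011,0.0116,0.01,0.01,0.28,0.094],
  [0.0313,0.0011,0.0116,0.01,0.01,0.28,0.094],
  [0.0313,0.0011,0.0116,0.01,0.01,0.28,0.094],
  [0.0313,0.0011,0.0116,0.01,0.01,0.28,0.094],
  [0.0313,0.0011,0.0116,0.01,0.01,0.28,0.094],
  [0.0313,0.0011,0.0116,0.01,0.01,0.28,0.094],
  [0,0,0,0,0,0,0.094],
  [0,0,0,0,0,0,0.094],
])

```text
time: 3.33
ee_pos: [0.6304, 0.3041, 0.2888]
orientation: [[0.95, 0.312, -0.002], [0.312, -0.95, -0.0], [-0.002, -0.0, -1.0]]
contact_force: [-0.2, -0.6, 0.2]
width: 0.0942
gripper_force: 0.0
```

```bash
python3 - <<'E'
from h import *
snap("wrist","w3")
print(rect(blob("w3",(.629,.305),.034,.06,.06)))
p,R=start();print(p,R[:,0]); plan(p,R,[.6288,.3054,.211],18.3,4)
E
```

```text
c=(630.1,305.4) 60.7x43.9 ang 19.5 mean [631.6 305.7  38.5] n 3354 z10/90 [37.7 38.5 39.3]
[0.62933849 0.30430266 0.28981756] [ 0.95001347  0.31220625 -0.00128891]
N=4 row [-0.0, -0.0003, 0.0197, -0.01, 0.02, -0.03]
```

Call:
carry_out([
  [0.0005,-0.0004,0.02,0,0,-0.6,0.094],
  [0.0005,-0.0004,0.02,0,0,-0.6,0.094],
  [0,0,0.02,0,0,0,0.094],
  [0,0,0.0188,0,0,0,0.094],
  [0,0,0,0,0,0,0.094],
  [0,0,0,0,0,0,0.04],
  [0,0,0,0,0,0,0.04],
  [0,0,0,0,0,0,0.04],
  [0,0,0,0,0,0,0.04],
  [0,0,0,0,0,0,0.04],
], grip_force=25)

```text
time: 4.22
ee_pos: [0.6298, 0.3082, 0.2129]
orientation: [[0.942, 0.335, 0.003], [0.335, -0.942, 0.002], [0.003, -0.001, -1.0]]
contact_force: [0.3, -0.2, 0.1]
width: 0.0641
gripper_force: 0.0
```

```bash
python3 - <<'E'
from h import *
s=read_state(); print(s["width"],s["gripper_force"],s["contact_force"])
p,R=start(); print(p,R[:,0])
p,R=plan(p,R,[p[0],p[1],.32],19.5,4)
p,R=plan(p,R,[.528,.0701,.32],118.6,17)
E
```

```text
0.06408196791465341 0.0 [ 0.34846259 -0.17819415  0.13185872]
[0.62976358 0.3082173  0.21288248] [0.94224175 0.33491845 0.00317931]
N=4 row [0.0001, -0.0, -0.0268, -0.01, -0.05, 0.02]
N=17 row [-0.0173, 0.0002, 0.0, 0.0, 0.0, -5.83]
```

Call:
carry_out([
  [0,0,0,0,0,0,0.04],
  [0,0,0,0,0,0,0.04],
  [0,0,0,0,0,0,0.04],
  [0,0,0,0,0,0,0.04],
  [0,0,0,0,0,0,0.04],
])

```text
time: 4.63
ee_pos: [0.6298, 0.3078, 0.2118]
orientation: [[0.942, 0.335, 0.001], [0.335, -0.942, 0.0], [0.002, 0.0, -1.0]]
contact_force: [1.1, -1.8, 2.9]
width: 0.0438
gripper_force: 25.0
```

```bash
python3 - <<'E'
from h import *
s=read_state(); print(s["width"],s["gripper_force"],s["contact_force"])
p,R=start(); print(p,R[:,0])
p,R=plan(p,R,[p[0],p[1],.32],19.5,4)
p,R=plan(p,R,[.528,.0701,.32],118.6,17)
E
```

```text
0.043811823292547486 24.999796003103256 [ 1.05727676 -1.84011318  2.90560122]
[0.6298061  0.30782757 0.21182383] [0.94213704 0.33522461 0.00150525]
N=4 row [0.0, 0.0, -0.027, 0.0, -0.02, 0.02]
N=17 row [-0.0173, 0.0002, 0.0, 0.0, 0.0, -5.83]
```

Call:
carry_out([
  [0,0,-0.027,0,0,0,0.04],
  [0,0,-0.027,0,0,0,0.04],
  [0,0,-0.027,0,0,0,0.04],
  [0,0,-0.027,0,0,0,0.04],
  [-0.0173,0.0002,0,0,0,-5.83,0.04],
  [-0.0173,0.0002,0,0,0,-5.83,0.04],
  [-0.0173,0.0002,0,0,0,-5.83,0.04],
  [-0.0173,0.0002,0,0,0,-5.83,0.04],
  [-0.0173,0.0002,0,0,0,-5.83,0.04],
  [-0.0173,0.0002,0,0,0,-5.83,0.04],
])

```text
time: 5.47
ee_pos: [0.5442, 0.2497, 0.3187]
orientation: [[0.575, 0.818, -0.001], [0.818, -0.575, 0.002], [0.001, -0.002, -1.0]]
contact_force: [0.2, -0.1, -1.6]
width: 0.0437
gripper_force: 25.0
```

Call:
carry_out([
  [-0.0173,0.0002,0,0,0,-5.83,0.04],
  [-0.0173,0.0002,0,0,0,-5.83,0.04],
  [-0.0173,0.0002,0,0,0,-5.83,0.04],
  [-0.0173,0.0002,0,0,0,-5.83,0.04],
  [-0.0173,0.0002,0,0,0,-5.83,0.04],
  [-0.0173,0.0002,0,0,0,-5.83,0.04],
  [-0.0173,0.0002,0,0,0,-5.83,0.04],
  [-0.0173,0.0002,0,0,0,-5.83,0.04],
  [-0.0173,0.0002,0,0,0,-5.83,0.04],
  [-0.0173,0.0002,0,0,0,-5.83,0.04],
])

```text
time: 6.3
ee_pos: [0.5202, 0.0853, 0.3187]
orientation: [[-0.393, 0.92, -0.001], [0.92, 0.393, 0.002], [0.002, 0.0, -1.0]]
contact_force: [0.9, -0.4, -0.1]
width: 0.0435
gripper_force: 25.0
```

Call:
carry_out([
  [-0.0173,0.0002,0,0,0,-5.83,0.04],
  [0,0,0,0,0,0,0.04],
  [0,0,0,0,0,0,0.04],
  [0,0,0,0,0,0,0.04],
  [0,0,0,0,0,0,0.04],
])

```text
time: 6.72
ee_pos: [0.5273, 0.0708, 0.3189]
orientation: [[-0.479, 0.878, -0.0], [0.878, 0.479, 0.002], [0.002, 0.001, -1.0]]
contact_force: [-0.4, -0.3, -0.9]
width: 0.0439
gripper_force: 25.0
```

```bash
python3 - <<'E'
from h import *
s=read_state(); print(s["width"],s["gripper_force"],s["contact_force"])
p,R=start(); print(p,R[:,0]); snap("wrist","w4"); im,W=snap("top","top4")
p,R=start(); print(p,R[:,0],R[:,2])
plan(p,R,[.528,.0701,.25],118.6,3)
print("br wrist",rect(blob("w4",p[:2],.12,.17,.06)))
print("br top",rect(blob("top4",p[:2],.12,.17,.06)) )
E
```

```text
0.04390232048790922 24.999945759773254 [-0.40055071 -0.29314032 -0.86936937]
[0.52730489 0.07075131 0.31888618] [-0.47947525  0.87755341  0.00187253]
[0.52739883 0.07072883 0.31904955] [-0.48017073  0.87717404  0.00132919] [ 2.47257885e-04  1.65065579e-03 -9.99998607e-01]
N=3 row [-0.0003, 0.0001, 0.023, 0.02, -0.03, 0.03]
br wrist c=(527.1,71.3) 67.7x61.0 ang 28.5 mean [525.2  74.7 146.7] n 8703 z10/90 [144.4 145.6 155.2]Traceback (most recent call last):
  File "<stdin>", line 7, in <module>
  File "h.py", line 35, in blob
    b=min(range(1,n),key=lambda i: np.hypot(*(W[l==i][:,:2].mean(0)-xy)) if st[i,4]>60 else 9)
ValueError: min() iterable argument is empty
```

View pics/w4.png

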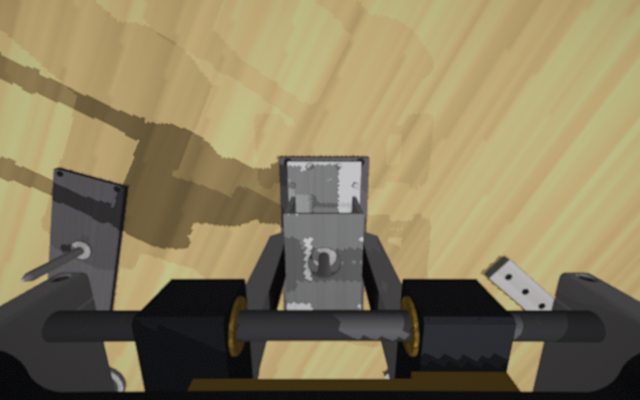

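The wrist picture shows the bracket held square between the fingers (columns 284–366). It lines up with the pinned pad below (280–370).

```bash
python3 - <<'E'
from h import *
p,R=start(); W=np.load("w4.npz")["W"].reshape(-1,3); W=W[~np.isnan(W[:,0])]
T=(W-p)@R
m=(abs(T[:,1])<.012)&(abs(W[:,2]-.1457)<.004); print("bracket along tool x",np.percentile(T[m,0],[0.5,50,99.5]),m.sum())
print("stud-free seat", (np.array([.528,.0701,p[2]])-p)@R)
# pad in same picture
P=blob("w4",(.528,.08),.011,.03,.07,90); print(rect(P))
E
```

```text
bracket along tool x [-0.02914312  0.00708801  0.03047756] 3353
stud-free seat [-8.40264265e-04  2.25388047e-04 -8.89344837e-07]
c=(519.7,85.9) 72.0x51.2 ang 28.6 mean [518.7  87.7  14.6] n 3435 z10/90 [13.6 14.5 15.5]
```

Call:
carry_out([
  [-0.0008,0.0001,0.025,0,0,0,0.04],
  [-0.0007,0.0001,0.025,0,0,0,0.04],
  [0,0,0.02,0,0,0,0.04],
  [0,0,0.012,0,0,0,0.04],
  [0,0,0.005,0,0,0,0.04],
  [0,0,0.002,0,0,0,0.04],
  [0,0,0,0,0,0,0.04],
  [0,0,0,0,0,0,0.04],
])

```text
time: 7.48
ee_pos: [0.5292, 0.069, 0.231]
orientation: [[-0.48, 0.877, 0.002], [0.877, 0.48, 0.001], [0.0, 0.003, -1.0]]
contact_force: [0.2, -0.2, -1.5]
width: 0.0435
gripper_force: 25.0
```

```bash
python3 - <<'E'
from h import *
s=read_state(); p,R=start(); print(p,R[:,0],s["contact_force"],s["width"])
E
```

```text
[0.52917037 0.06903934 0.23096684] [-4.80054996e-01  8.77238394e-01  1.03714339e-05] [ 0.18608392 -0.22066157 -1.51989738] 0.0435422461537062
```

Call:
carry_out([
  [0,0,0.0015,0,0,0,0.04],
  [0,0,0.001,0,0,0,0.04],
  [0,0,0.0005,0,0,0,0.04],
  [0,0,0,0,0,0,0.04],
])

```text
time: 7.82
ee_pos: [0.5289, 0.0688, 0.2278]
orientation: [[-0.48, 0.877, 0.002], [0.877, 0.48, 0.001], [0.0, 0.002, -1.0]]
contact_force: [-0.3, 0.1, 1.7]
width: 0.0438
gripper_force: 25.0
```

```bash
python3 - <<'E'
from h import *
s=read_state(); p,R=start(); print(p,R[:,0],s["contact_force"],s["width"])
E
```

```text
[0.52892546 0.06880109 0.22782249] [-4.79744983e-01  8.77407933e-01  2.63944387e-04] [-0.3461391   0.12816577  1.70321177] 0.04376687757917427
```

Call:
carry_out([
  [0,0,0,0,0,0,0.094],
  [0,0,0,0,0,0,0.094],
  [0,0,0,0,0,0,0.094],
  [0,0,0,0,0,0,0.094],
  [0,0,-0.01,0,0,0,0.094],
  [0,0,-0.02,0,0,0,0.094],
  [0,0,-0.03,0,0,0,0.094],
  [0,0,-0.03,0,0,0,0.094],
  [0,0,0,0,0,0,0.094],
])

```text
time: 8.57
ee_pos: [0.5306, 0.0688, 0.3234]
orientation: [[-0.48, 0.877, 0.012], [0.877, 0.48, 0.001], [-0.005, 0.011, -1.0]]
contact_force: [1.1, -0.6, 0.6]
width: 0.0941
gripper_force: 0.0
```

```bash
python3 - <<'E'
from h import *
s=read_state(); print(s["contact_force"],s["width"])
snap("wrist","w5"); p,R=start(); print(p)
print(rect(blob("w5",(.528,.070),.048,.065,.06)))
plan(p,R,[.4265,.2664,.31],16.9)
E
```

```text
[ 1.11822165 -0.55115754  0.61841273] 0.09411288139070588
[0.52980859 0.06875389 0.32098445]
c=(529.2,69.1) 60.8x44.0 ang 118.4 mean [528.6  70.3  54.4] n 2942 z10/90 [53.5 54.5 55.3]
N=15 row [0.0117, -0.0123, 0.0007, 0.03, -0.02, 6.79]
```

Call:
carry_out([
  [0.0117,-0.0123,0.0007,0,0,6.79,0.094],
  [0.0117,-0.0123,0.0007,0,0,6.79,0.094],
  [0.0117,-0.0123,0.0007,0,0,6.79,0.094],
  [0.0117,-0.0123,0.0007,0,0,6.79,0.094],
  [0.0117,-0.0123,0.0007,0,0,6.79,0.094],
  [0.0117,-0.0123,0.0007,0,0,6.79,0.094],
  [0.0117,-0.0123,0.0007,0,0,6.79,0.094],
  [0.0117,-0.0123,0.0007,0,0,6.79,0.094],
  [0.0117,-0.0123,0.0007,0,0,6.79,0.094],
  [0.0117,-0.0123,0.0007,0,0,6.79,0.094],
])

```text
time: 9.45
ee_pos: [0.415, 0.1832, 0.3095]
orientation: [[0.637, 0.771, -0.002], [0.771, -0.637, 0.001], [-0.001, -0.002, -1.0]]
contact_force: [0.6, 0.6, -0.0]
width: 0.094
gripper_force: 0.0
```

Call:
carry_out([
  [0.0117,-0.0123,0.0007,0,0,6.79,0.094],
  [0.0117,-0.0123,0.0007,0,0,6.79,0.094],
  [0.0117,-0.0123,0.0007,0,0,6.79,0.094],
  [0.0117,-0.0123,0.0007,0,0,6.79,0.094],
  [0.0117,-0.0123,0.0007,0,0,6.79,0.094],
  [0,0,0,0,0,0,0.094],
  [0,0,0,0,0,0,0.094],
  [0,0,0,0,0,0,0.094],
  [0,0,0,0,0,0,0.094],
])

```text
time: 10.2
ee_pos: [0.4251, 0.2651, 0.3065]
orientation: [[0.957, 0.29, -0.001], [0.29, -0.957, 0.0], [-0.0, -0.0, -1.0]]
contact_force: [-0.2, -0.3, -1.0]
width: 0.0939
gripper_force: 0.0
```

```bash
python3 - <<'E'
from h import *
snap("wrist","w6"); p,R=start(); print(p,R[:,0],R[:,2])
print(rect(blob("w6",(.4265,.2664),.034,.06,.06)))
plan(p,R,[.4265,.2664,.211],16.9,5)
E
```

```text
[0.42521298 0.26511603 0.30663805] [9.57046112e-01 2.89935749e-01 9.36011793e-06] [-1.74380647e-04  6.07894808e-04 -9.99999800e-01]
c=(426.7,266.4) 49.3x40.0 ang 16.6 mean [427.6 266.6  38.5] n 2414 z10/90 [37.6 38.5 39.4]
N=5 row [0.0003, -0.0002, 0.0191, -0.01, -0.0, -0.01]
```

Call:
carry_out([
  [0.0005,-0.0003,0.025,0,0,0,0.07],
  [0.0005,-0.0003,0.025,0,0,0,0.07],
  [0.0005,-0.0003,0.02,0,0,0,0.07],
  [0,0,0.015,0,0,0,0.07],
  [0,0,0.0105,0,0,0,0.07],
  [0,0,0,0,0,0,0.07],
  [0,0,0,0,0,0,0.036],
  [0,0,0,0,0,0,0.036],
  [0,0,0,0,0,0,0.036],
  [0,0,0,0,0,0,0.036],
], grip_force=40)

```text
time: 11.08
ee_pos: [0.4272, 0.2674, 0.2123]
orientation: [[0.957, 0.29, 0.002], [0.29, -0.957, 0.002], [0.003, -0.001, -1.0]]
contact_force: [-0.3, 0.3, 0.6]
width: 0.0467
gripper_force: 0.0
```

Call:
carry_out([
  [0,0,0,0,0,0,0.036],
  [0,0,0,0,0,0,0.036],
  [0,0,0,0,0,0,0.036],
  [0,0,0,0,0,0,0.036],
])

```text
time: 11.42
ee_pos: [0.4273, 0.2671, 0.2121]
orientation: [[0.957, 0.29, 0.002], [0.29, -0.957, 0.001], [0.002, 0.0, -1.0]]
contact_force: [0.4, -4.3, 7.4]
width: 0.0394
gripper_force: 40.0
```

```bash
python3 - <<'E'
from h import *
s=read_state(); print(s["width"],s["gripper_force"],s["contact_force"])
p,R=start(); print(p,R[:,0],R[:,2])
p,R=plan(p,R,[p[0],p[1],.335],17,4)
p,R=plan(p,R,[.583,-.0315,.335],118.6,17)
E
```

```text
0.039447620383287516 40.00187695026398 [ 0.41819574 -4.34791808  7.36960078]
[0.42727427 0.26709357 0.21213481] [0.95691715 0.29035084 0.00244055] [ 2.37297535e-03  5.84819923e-04 -9.99997013e-01]
N=4 row [0.0, 0.0, -0.0307, 0.0, -0.03, -0.03]
N=17 row [-0.0137, 0.018, 0.0, 0.0, 0.0, -5.98]
```

Call:
carry_out([
  [0,0,-0.0307,0,0,0,0.036],
  [0,0,-0.0307,0,0,0,0.036],
  [0,0,-0.0307,0,0,0,0.036],
  [0,0,-0.0307,0,0,0,0.036],
  [-0.0137,0.018,0,0,0,-5.98,0.036],
  [-0.0137,0.018,0,0,0,-5.98,0.036],
  [-0.0137,0.018,0,0,0,-5.98,0.036],
  [-0.0137,0.018,0,0,0,-5.98,0.036],
  [-0.0137,0.018,0,0,0,-5.98,0.036],
  [-0.0137,0.018,0,0,0,-5.98,0.036],
])

```text
time: 12.25
ee_pos: [0.4125, 0.1335, 0.333]
orientation: [[0.601, 0.799, -0.002], [0.799, -0.601, 0.002], [0.0, -0.003, -1.0]]
contact_force: [1.1, -0.5, -4.4]
width: 0.0402
gripper_force: 40.0
```

Call:
carry_out([
  [-0.0137,0.018,0,0,0,-5.98,0.036],
  [-0.0137,0.018,0,0,0,-5.98,0.036],
  [-0.0137,0.018,0,0,0,-5.98,0.036],
  [-0.0137,0.018,0,0,0,-5.98,0.036],
  [-0.0137,0.018,0,0,0,-5.98,0.036],
  [-0.0137,0.018,0,0,0,-5.98,0.036],
  [-0.0137,0.018,0,0,0,-5.98,0.036],
  [-0.0137,0.018,0,0,0,-5.98,0.036],
  [-0.0137,0.018,0,0,0,-5.98,0.036],
  [-0.0137,0.018,0,0,0,-5.98,0.036],
])

```text
time: 13.08
ee_pos: [0.5598, -0.0261, 0.3325]
orientation: [[-0.387, 0.922, -0.002], [0.922, 0.387, 0.003], [0.003, -0.001, -1.0]]
contact_force: [-0.3, -0.0, -4.9]
width: 0.0401
gripper_force: 40.0
```

Call:
carry_out([
  [-0.0137,0.018,0,0,0,-5.98,0.036],
  [0,0,0,0,0,0,0.036],
  [0,0,0,0,0,0,0.036],
  [0,0,0,0,0,0,0.036],
  [0,0,0,0,0,0,0.036],
])

```text
time: 13.5
ee_pos: [0.5803, -0.0308, 0.3331]
orientation: [[-0.477, 0.879, -0.002], [0.879, 0.477, 0.002], [0.003, -0.001, -1.0]]
contact_force: [1.1, 0.3, -3.7]
width: 0.0397
gripper_force: 40.0
```

```bash
python3 - <<'E'
from h import *
s=read_state(); print(s["width"],s["gripper_force"],s["contact_force"])
snap("wrist","w7"); p,R=start(); print(p,R[:,0],R[:,2]); W=np.load("w7.npz")["W"].reshape(-1,3); W=W[~np.isnan(W[:,0])]
T=(W-p)@R
z=p[2]-.2121+.04-.0015
m=(abs(T[:,1])<.012)&(abs(W[:,2]-z)<.004); print("along tool x",np.percentile(T[m,0],[0.5,50,99.5]),m.sum())
plan(p,R,[.583,-.0315,.245],118.6,4)
print("bracket",rect(blob("w7",(.528,.070),.048,.065,.06)))
E
```

```text
0.03969414342585222 39.99880850315094 [ 1.05985262  0.29033416 -3.65126321]
[ 0.58037491 -0.03073458  0.3334039 ] [-0.47689083  0.87895964  0.00225555] [-0.0012098   0.00190976 -0.99999744]
along tool x [-0.02463965  0.00182106  0.0244302 ] 3338
N=4 row [-0.0005, 0.0005, 0.0221, -0.0, -0.03, -0.03]
bracket c=(529.3,69.2) 59.7x44.0 ang 118.6 mean [528.9  69.9  54.5] n 3799 z10/90 [53.5 54.5 55.4]
```

View pics/w7.png

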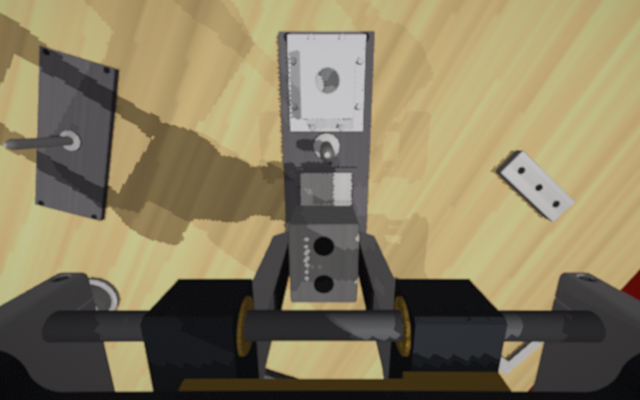

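The picture shows the bracket seated upright between the pins at (327,80). The heel block is held square above the rimmed seat at (325,265).

Call:
carry_out([
  [-0.0007,0.0006,0.028,0,0,0,0.036],
  [-0.0007,0.0006,0.028,0,0,0,0.036],
  [-0.0006,0.0006,0.022,0,0,0,0.036],
  [0,0,0.013,0,0,0,0.036],
  [0,0,0.007,0,0,0,0.036],
  [0,0,0.003,0,0,0,0.036],
  [0,0,0,0,0,0,0.036],
  [0,0,0,0,0,0,0.036],
  [0,0,0,0,0,0,0.036],
])

```text
time: 14.3
ee_pos: [0.5845, -0.0321, 0.2341]
orientation: [[-0.477, 0.879, 0.003], [0.879, 0.477, 0.001], [-0.001, 0.003, -1.0]]
contact_force: [-0.2, -0.3, -4.2]
width: 0.0397
gripper_force: 40.0
```

```bash
python3 - <<'E'
from h import *
s=read_state(); p,R=start(); print(p,R[:,0],R[:,2],s["contact_force"],s["width"])
plan(p,R,[.583,-.0315,.228],118.6,1)
E
```

```text
[ 0.58453129 -0.03209044  0.2341243 ] [-4.76965819e-01  8.78921510e-01 -7.66250439e-04] [ 3.14072704e-03  8.32580662e-04 -9.99994721e-01] [-0.23576899 -0.26696154 -4.18603686] 0.03966876135362249
N=1 row [0.0013, -0.0011, 0.0061, 0.18, 0.04, -0.11]
```

Call:
carry_out([
  [0.0007,-0.0005,0.003,0,0,0,0.036],
  [0.0005,-0.0005,0.0015,0,0,0,0.036],
  [0,0,0.001,0,0,0,0.036],
  [0,0,0,0,0,0,0.036],
  [0,0,0,0,0,0,0.036],
])

```text
time: 14.72
ee_pos: [0.5825, -0.0314, 0.2282]
orientation: [[-0.477, 0.879, 0.001], [0.879, 0.477, 0.001], [0.001, 0.001, -1.0]]
contact_force: [-2.5, 0.2, 4.4]
width: 0.0397
gripper_force: 40.0
```

```bash
python3 - <<'E'
from h import *
s=read_state(); p,R=start(); print(p,R[:,0],R[:,2],s["contact_force"],s["width"])
E
```

```text
[ 0.5825285  -0.03143414  0.228156  ] [-4.77052613e-01  8.78874521e-01  6.17608143e-04] [ 8.79959918e-04  1.18036719e-03 -9.99998916e-01] [-2.53216918  0.21391683  4.44975948] 0.039683243214839715
```

Call:
carry_out([
  [0,0,0,0,0,0,0.094],
  [0,0,0,0,0,0,0.094],
  [0,0,0,0,0,0,0.094],
  [0,0,0,0,0,0,0.094],
  [0,0,-0.01,0,0,0,0.094],
  [0,0,-0.02,0,0,0,0.094],
  [0,0,-0.03,0,0,0,0.094],
  [0,0,-0.03,0,0,0,0.094],
  [0,0,0,0,0,0,0.094],
])

```text
time: 15.47
ee_pos: [0.5846, -0.0318, 0.324]
orientation: [[-0.477, 0.879, 0.013], [0.879, 0.477, -0.001], [-0.007, 0.011, -1.0]]
contact_force: [0.7, -1.2, 1.0]
width: 0.0934
gripper_force: 0.0
```

```bash
python3 - <<'E'
from h import *
s=read_state(); print(s["contact_force"],s["width"])
snap("wrist","w8"); p,R=start(); print(p)
print("heel",rect(blob("w8",(.583,-.0315),.048,.065,.06)))
print("br",rect(blob("w8",(.529,.069),.048,.065,.06)))
plan(p,R,[.6231,-.2896,.29],186.8)
E
```

```text
[ 0.6978019  -1.20126994  1.000919  ] 0.09338123399353408
[ 0.58376018 -0.03175664  0.32145014]
heel c=(583.0,-31.9) 50.2x40.1 ang 118.4 mean [582.3 -30.7  54.4] n 2452 z10/90 [53.5 54.4 55.3]
br c=(529.4,69.0) 59.6x44.1 ang 118.7 mean [528.6  70.2  54.5] n 4174 z10/90 [53.6 54.5 55.5]
N=11 row [-0.0159, -0.0195, 0.0028, 0.02, 0.04, -6.21]
```

Both parts are seated. Next is the strap.

Call:
carry_out([
  [-0.0159,-0.0195,0.0028,0,0.02,-6.21,0.094],
  [-0.0159,-0.0195,0.0028,0,0.02,-6.21,0.094],
  [-0.0159,-0.0195,0.0028,0,0.02,-6.21,0.094],
  [-0.0159,-0.0195,0.0028,0,0.02,-6.21,0.094],
  [-0.0159,-0.0195,0.0028,0,0.02,-6.21,0.094],
  [-0.0159,-0.0195,0.0028,0,0.02,-6.21,0.094],
  [-0.0159,-0.0195,0.0028,0,0.02,-6.21,0.094],
  [-0.0159,-0.0195,0.0028,0,0.02,-6.21,0.094],
  [-0.0159,-0.0195,0.0028,0,0.02,-6.21,0.094],
  [-0.0159,-0.0195,0.0028,0,0.02,-6.21,0.094],
])

```text
time: 16.35
ee_pos: [0.6056, -0.2712, 0.2876]
orientation: [[-1.0, -0.015, -0.004], [-0.015, 1.0, 0.004], [0.004, 0.004, -1.0]]
contact_force: [-0.2, -0.7, 0.2]
width: 0.0939
gripper_force: 0.0
```

Call:
carry_out([
  [-0.0159,-0.0195,0.0028,0,0.02,-6.21,0.094],
  [0,0,0,0,0,0,0.094],
  [0,0,0,0,0,0,0.094],
  [0,0,0,0,0,0,0.094],
  [0,0,0,0,0,0,0.094],
])

```text
time: 16.77
ee_pos: [0.6215, -0.2883, 0.2855]
orientation: [[-0.993, -0.118, -0.004], [-0.118, 0.993, 0.004], [0.004, 0.005, -1.0]]
contact_force: [0.1, 0.5, 0.6]
width: 0.0942
gripper_force: 0.0
```

```bash
python3 - <<'E'
from h import *
im,W=snap("wrist","w9"); p,R=start(); print(p,R[:,0],R[:,2])
P=blob("w9",(.6231,-.2896),.005,.03); print(rect(P))
# slot centre: bench pixels seen inside, via holes of the footprint
P=P[abs(P[:,2]-np.median(P[:,2]))<.004]
g=((P[:,:2]-p[:2])@R[:2,:2]*1000)
m=abs(g[:,1])<4; h=np.sort(g[m,0]); i=np.argmax(np.diff(h)); print("strap x range",h[[0,-1]],"slot",h[i],h[i+1])
w=np.percentile(g[abs(g[:,0])<40,1],[.5,99.5]); print("y range near mid",w)
plan(p,R,[.6231,-.2896,.2015],186.8,5)
E
```

```text
[ 0.62155828 -0.2882115   0.2857786 ] [-0.99295048 -0.11849011  0.00307327] [-0.00353671  0.00370117 -0.9999869 ]
c=(623.2,-290.1) 149.9x40.1 ang 7.2 mean [ 616.3 -291.    10.3] n 5922 z10/90 [ 9.4 10.3 11.2]
strap x range [-74.98095242  73.35820664] slot -18.59572515753144 17.586321772923807
y range near mid [-21.82922786  17.76795458]
N=5 row [-0.0003, -0.0004, 0.0169, 0.05, -0.04, 0.0]
```

View pics/w9.png

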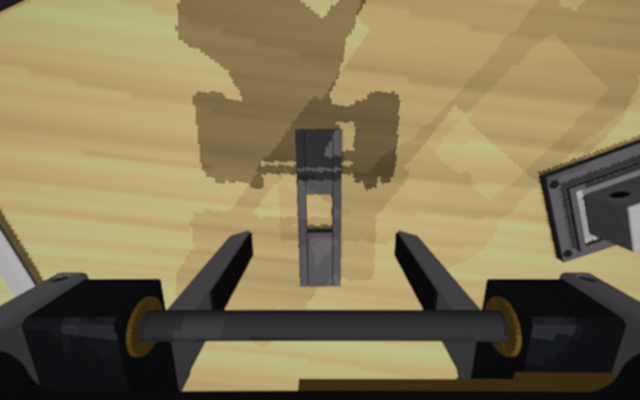

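The strap is under the gripper with its slot at (320,212), square to the tool to within about 0.4°.

Call:
carry_out([
  [-0.0003,-0.0005,0.024,0.05,-0.05,-0.2,0.07],
  [-0.0003,-0.0005,0.024,0.05,-0.05,-0.2,0.07],
  [0,0,0.018,0.05,-0.05,0,0.07],
  [0,0,0.01,0,0,0,0.07],
  [0,0,0.005,0,0,0,0.07],
  [0,0,0.001,0,0,0,0.07],
  [0,0,0,0,0,0,0.07],
  [0,0,0,0,0,0,0.07],
])

```text
time: 17.48
ee_pos: [0.6232, -0.2902, 0.2052]
orientation: [[-0.992, -0.125, 0.002], [-0.125, 0.992, -0.001], [-0.002, -0.001, -1.0]]
contact_force: [0.1, 0.6, 0.0]
width: 0.0702
gripper_force: 0.0
```

```bash
python3 - <<'E'
from h import *
s=read_state(); p,R=start(); print(p,R[:,0],R[:,2],s["contact_force"],s["width"])
plan(p,R,[.6232,-.2901,.2012],187.2,1)
E
```

```text
[ 0.62321125 -0.29017628  0.20518923] [-0.99209905 -0.12543655 -0.00226651] [ 2.35555208e-03 -5.61518842e-04 -9.99997068e-01] [0.14031826 0.64758178 0.02508221] 0.07018717347186725
N=1 row [0.0, 0.0001, 0.004, -0.05, 0.13, 0.01]
```

Call:
carry_out([
  [0,0,0.0025,0,0.08,0,0.07],
  [0,0,0.001,0,0,0,0.07],
  [0,0,0,0,0,0,0.036],
  [0,0,0,0,0,0,0.036],
  [0,0,0,0,0,0,0.036],
  [0,0,0,0,0,0,0.036],
  [0,0,0,0,0,0,0.036],
  [0,0,0,0,0,0,0.036],
  [0,0,0,0,0,0,0.036],
  [0,0,0,0,0,0,0.036],
], grip_force=50)

```text
time: 18.32
ee_pos: [0.6228, -0.2902, 0.2004]
orientation: [[-0.992, -0.125, -0.001], [-0.125, 0.992, 0.0], [0.001, 0.0, -1.0]]
contact_force: [-0.4, -1.1, -0.6]
width: 0.0395
gripper_force: 50.0
```

```bash
python3 - <<'E'
from h import *
s=read_state(); p,R=start(); print(p,R[:,0],R[:,2],s["contact_force"],s["width"],s["gripper_force"])
p,R=plan(p,R,[p[0],p[1],.34],187.2,4)
p,R=plan(p,R,[.5554,.0193,.34],118.6)
E
```

```text
[ 0.62280807 -0.29022567  0.20041713] [-9.92105901e-01 -1.25400538e-01  7.66335789e-04] [-7.72755880e-04  2.55267986e-06 -9.99999701e-01] [-0.36858778 -1.06447159 -0.59759106] 0.039504266005585584 49.99983072280884
N=4 row [0.0, 0.0, -0.0349, 0.0, -0.01, 0.0]
N=11 row [0.0181, 0.0247, 0.0, 0.0, 0.0, 6.24]
```

Call:
carry_out([
  [0,0,-0.02,0,0,0,0.036],
  [0,0,-0.035,0,0,0,0.036],
  [0,0,-0.035,0,0,0,0.036],
  [0,0,-0.03,0,0,0,0.036],
  [0,0,-0.02,0,0,0,0.036],
  [0.0181,0.0247,0,0,0,6.24,0.036],
  [0.0181,0.0247,0,0,0,6.24,0.036],
  [0.0181,0.0247,0,0,0,6.24,0.036],
  [0.0181,0.0247,0,0,0,6.24,0.036],
  [0.0181,0.0247,0,0,0,6.24,0.036],
])

```text
time: 19.15
ee_pos: [0.5431, -0.1591, 0.3392]
orientation: [[-0.911, 0.413, -0.005], [0.413, 0.911, 0.002], [0.005, -0.0, -1.0]]
contact_force: [-0.4, 0.1, -4.9]
width: 0.0396
gripper_force: 50.0
```

Call:
carry_out([
  [0.0181,0.0247,0,0,0,6.24,0.036],
  [0.0181,0.0247,0,0,0,6.24,0.036],
  [0.0181,0.0247,0,0,0,6.24,0.036],
  [0.0181,0.0247,0,0,0,6.24,0.036],
  [0.0181,0.0247,0,0,0,6.24,0.036],
  [0.0181,0.0247,0,0,0,6.24,0.036],
  [0,0,0,0,0,0,0.036],
  [0,0,0,0,0,0,0.036],
  [0,0,0,0,0,0,0.036],
  [0,0,0,0,0,0,0.036],
])

```text
time: 19.98
ee_pos: [0.5552, 0.0192, 0.3399]
orientation: [[-0.478, 0.878, -0.003], [0.878, 0.478, 0.0], [0.001, -0.002, -1.0]]
contact_force: [0.0, -0.8, -3.9]
width: 0.0394
gripper_force: 50.0
```

```bash
python3 - <<'E'
from h import *
s=read_state(); print(s["width"],s["gripper_force"],s["contact_force"])
im,W=snap("wrist","w10"); p,R=start(); print(p,R[:,0],R[:,2])
W=W.reshape(-1,3); W=W[~np.isnan(W[:,0])]; T=(W-p)@R
z=p[2]-.2004+.012-.0015
m=(abs(T[:,1])<.016)&(abs(W[:,2]-z)<.012); Q=T[m]; print("x range",np.percentile(Q[:,0],[.5,99.5]))
A=np.c_[Q[:,:2],np.ones(len(Q))]; c=np.linalg.lstsq(A,Q[:,2],rcond=None)[0]; print("slopes deg",np.degrees(c[:2]),"z",-(c[2]),p[2]-c[2],z)
plan(p,R,[.5554,.0193,.30],118.6,2)
E
```

```text
0.03940568439799691 49.99807298183441 [ 0.03235695 -0.82019081 -3.91644635]
[0.55530695 0.01897602 0.34012102] [-0.47741768  0.87867562  0.00122731] [-2.27626060e-03  1.59986456e-04 -9.99997397e-01]
x range [-0.07366169  0.0751123 ]
slopes deg [-0.16547289 -0.0115256 ] z -0.19053440377590153 0.1495866183822055 0.15022102215810704
N=2 row [0.0001, 0.0001, 0.0201, -0.06, -0.04, -0.04]
```

View pics/w10.png

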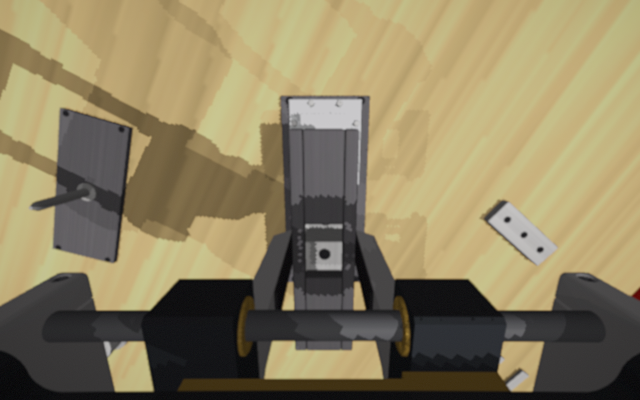

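The strap is held level and square along the station (columns 296–356), with the slot above the stud area.

Call:
carry_out([
  [0,0.0001,0.022,0,0,0,0.036],
  [0,0.0001,0.022,0,0,0,0.036],
  [0,0,0.016,0,0,0,0.036],
  [0,0,0.01,0,0,0,0.036],
  [0,0,0.005,0,0,0,0.036],
  [0,0,0.002,0,0,0,0.036],
  [0,0,0,0,0,0,0.036],
  [0,0,0,0,0,0,0.036],
  [0,0,0,0,0,0,0.036],
])

```text
time: 20.78
ee_pos: [0.5563, 0.0199, 0.2646]
orientation: [[-0.478, 0.878, 0.001], [0.878, 0.478, 0.0], [-0.0, 0.001, -1.0]]
contact_force: [0.5, 0.0, -4.3]
width: 0.0389
gripper_force: 50.0
```

```bash
python3 - <<'E'
from h import *
s=read_state(); p,R=start(); print(p,R[:,0],R[:,2],s["contact_force"],s["width"])
plan(p,R,[.5554,.0193,.2564],118.6,1)
E
```

```text
[0.55625366 0.01993769 0.26455661] [-4.77949450e-01  8.78387299e-01 -2.76082578e-04] [ 1.12285497e-03  2.96663587e-04 -9.99999326e-01] [ 0.47114274  0.04410844 -4.33747165] 0.038895018055654484
N=1 row [-0.0001, -0.0011, 0.0082, 0.06, 0.02, -0.05]
```

Call:
carry_out([
  [0,0,0.003,0,0,0,0.036],
  [0,0,0.002,0,0,0,0.036],
  [0,0,0.001,0,0,0,0.036],
  [0,0,0,0,0,0,0.036],
  [0,0,0,0,0,0,0.036],
])

```text
time: 21.2
ee_pos: [0.5557, 0.0201, 0.2575]
orientation: [[-0.478, 0.878, -0.001], [0.878, 0.478, 0.0], [0.001, -0.001, -1.0]]
contact_force: [-0.1, -0.2, -4.5]
width: 0.0392
gripper_force: 50.0
```

```bash
python3 - <<'E'
from h import *
s=read_state(); p,R=start(); print(p,R[:,0],R[:,2],s["contact_force"],s["width"])
E
```

```text
[0.55571426 0.02010036 0.25747436] [-0.47816814  0.87826777  0.00097829] [-1.22956550e-03  4.44459503e-04 -9.99999145e-01] [-0.09650625 -0.17414952 -4.52543031] 0.03918067778843009
```

Call:
carry_out([
  [0,0,0.001,0,0,0,0.036],
  [0,0,0.0004,0,0,0,0.036],
  [0,0,0,0,0,0,0.036],
  [0,0,0,0,0,0,0.036],
])

```text
time: 21.53
ee_pos: [0.5558, 0.0201, 0.2564]
orientation: [[-0.478, 0.878, -0.001], [0.878, 0.478, 0.0], [0.001, -0.0, -1.0]]
contact_force: [0.6, -0.3, -3.5]
width: 0.0393
gripper_force: 50.0
```

```bash
python3 - <<'E'
from h import *
s=read_state(); p,R=start(); print(p,R[:,0],R[:,2],s["contact_force"],s["ft_torque"],s["width"])
E
```

```text
[0.55584595 0.02006121 0.25636649] [-4.78045575e-01  8.78334742e-01  7.13489094e-04] [-6.14921283e-04  4.77640767e-04 -9.99999697e-01] [ 0.57664675 -0.3330712  -3.53620492] [ 0.00672878 -0.09860317  0.02342954] 0.039273337382217964
```

Call:
carry_out([
  [0,0,0.0006,0,0,0,0.036],
  [0,0,0,0,0,0,0.036],
  [0,0,0,0,0,0,0.094],
  [0,0,0,0,0,0,0.094],
  [0,0,0,0,0,0,0.094],
  [0,0,0,0,0,0,0.094],
  [0,0,0,0,0,0,0.094],
])

```text
time: 22.12
ee_pos: [0.5559, 0.02, 0.2555]
orientation: [[-0.478, 0.878, -0.001], [0.878, 0.478, 0.0], [0.001, -0.001, -1.0]]
contact_force: [-0.0, -0.8, 0.5]
width: 0.0691
gripper_force: 0.0
```

Call:
carry_out([
  [0,0,-0.01,0,0,0,0.094],
  [0,0,-0.02,0,0,0,0.094],
  [0,0,-0.03,0,0,0,0.094],
  [0,0,-0.03,0,0,0,0.094],
  [0,0,0,0,0,0,0.094],
])

```text
time: 22.53
ee_pos: [0.5577, 0.0199, 0.3521]
orientation: [[-0.478, 0.878, 0.011], [0.878, 0.478, -0.001], [-0.006, 0.009, -1.0]]
contact_force: [0.7, 0.4, 0.8]
width: 0.0939
gripper_force: 0.0
```

```bash
python3 - <<'E'
from h import *
s=read_state(); print(s["contact_force"],s["width"])
snap("wrist","w11"); p,R=start(); print(p)
P=blob("w11",(.555,.019),.06,.072,.12); print("strap",rect(P))
A=np.c_[P[:,:2],np.ones(len(P))]; c=np.linalg.lstsq(A,P[:,2],rcond=None)[0]; print("tilt deg",np.degrees(c[:2]))
plan(p,R,[.4005,-.2672,.31],118.6)
E
```

```text
[0.66392925 0.38725571 0.79408231] 0.09392140263745818
[0.55697685 0.01994731 0.349578  ]
strap c=(555.5,20.4) 148.6x40.0 ang 118.5 mean [552.4  26.1  66.4] n 5610 z10/90 [65.5 66.4 67.3]
tilt deg [-0.07495552 -0.03327055]
N=9 row [-0.0197, -0.0305, 0.0043, 0.04, 0.02, -0.0]
```

View pics/w11.png

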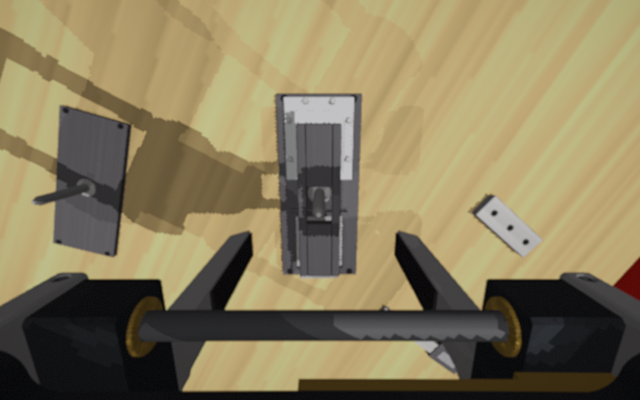

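The strap lies level over bracket and block, with the stud standing in its slot at (318,200). Now for the nut.

Call:
carry_out([
  [-0.0197,-0.0305,0.0043,0.04,0.02,0,0.094],
  [-0.0197,-0.0305,0.0043,0.04,0.02,0,0.094],
  [-0.0197,-0.0305,0.0043,0.04,0.02,0,0.094],
  [-0.0197,-0.0305,0.0043,0.04,0.02,0,0.094],
  [-0.0197,-0.0305,0.0043,0.04,0.02,0,0.094],
  [-0.0197,-0.0305,0.0043,0.04,0.02,0,0.094],
  [-0.0197,-0.0305,0.0043,0.04,0.02,0,0.094],
  [-0.0197,-0.0305,0.0043,0.04,0.02,0,0.094],
  [-0.0197,-0.0305,0.0043,0.04,0.02,0,0.094],
  [0,0,0,0,0,0,0.094],
])

```text
time: 23.42
ee_pos: [0.3967, -0.2712, 0.3062]
orientation: [[-0.474, 0.881, -0.011], [0.881, 0.474, -0.001], [0.004, -0.01, -1.0]]
contact_force: [0.4, 0.6, 0.4]
width: 0.0939
gripper_force: 0.0
```

Call:
carry_out([
  [0,0,0,0,0,0,0.094],
  [0,0,0,0,0,0,0.094],
])

```text
time: 23.58
ee_pos: [0.3991, -0.2666, 0.3069]
orientation: [[-0.477, 0.879, -0.009], [0.879, 0.477, 0.002], [0.006, -0.007, -1.0]]
contact_force: [-0.5, -0.1, 0.2]
width: 0.0938
gripper_force: 0.0
```

```bash
python3 - <<'E'
from h import *
im,W=snap("wrist","w12"); p,R=start(); print(p,R[:,0],R[:,2])
P=blob("w12",(.4005,-.2672),.024,.04,.05); print(rect(P)); c,r=cv2.minEnclosingCircle((P[:,:2]*1000).astype(np.float32)); print("circle",c,r)
P=blob("w12",(.4005,-.2672),.004,.04,.05); print("flange",cv2.minEnclosingCircle((P[:,:2]*1000).astype(np.float32)))
plan(p,R,[c[0]/1000,c[1]/1000,.216],118.6,5)
E
```

```text
[ 0.3995419  -0.26613024  0.30710589] [-0.4783674   0.87814417  0.00523874] [-0.00838824  0.001396   -0.99996384]
c=(399.5,-269.2) 41.0x40.1 ang 117.1 mean [ 399.  -268.4   28.2] n 1031 z10/90 [27.1 28.3 29.2]
circle (399.3313903808594, -269.1849060058594) 21.004640579223633
flange ((399.1674499511719, -269.1363525390625), 25.616243362426758)
N=5 row [-0.0006, -0.0003, 0.0182, -0.08, -0.06, -0.0]
```

View pics/w12.png

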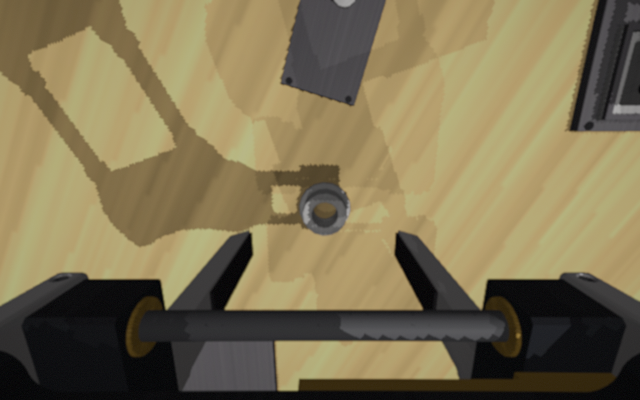

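The nut stands at (324,208), centred between the fingers.

Call:
carry_out([
  [-0.0008,-0.0004,0.024,-0.1,-0.07,0,0.07],
  [-0.0008,-0.0004,0.024,-0.1,-0.07,0,0.07],
  [-0.0008,-0.0003,0.02,-0.1,-0.07,0,0.07],
  [0,0,0.013,0,0,0,0.07],
  [0,0,0.008,0,0,0,0.07],
  [0,0,0.004,0,0,0,0.07],
  [0,0,0,0,0,0,0.07],
  [0,0,0,0,0,0,0.07],
])

```text
time: 24.3
ee_pos: [0.3997, -0.2693, 0.2149]
orientation: [[-0.479, 0.878, -0.001], [0.878, 0.479, -0.001], [-0.0, -0.001, -1.0]]
contact_force: [0.5, 0.8, 0.4]
width: 0.0697
gripper_force: 0.0
```

```bash
python3 - <<'E'
from h import *
s=read_state(); p,R=start(); print(p,R[:,0],R[:,2],s["contact_force"],s["width"])
plan(p,R,[.3993,-.2692,.211],118.6,1)
E
```

```text
[ 0.39968531 -0.26930687  0.21487813] [-4.79018337e-01  8.77804754e-01 -4.97858051e-04] [-9.58905274e-04 -1.09043695e-03 -9.99998946e-01] [0.47359508 0.82090239 0.36148242] 0.06969397313261898
N=1 row [0.0003, -0.0003, 0.0039, -0.08, 0.03, 0.02]
```

Call:
carry_out([
  [0,0,0.002,0,0,0,0.07],
  [0,0,0.001,0,0,0,0.036],
  [0,0,0,0,0,0,0.036],
  [0,0,0,0,0,0,0.036],
  [0,0,0,0,0,0,0.036],
  [0,0,0,0,0,0,0.036],
  [0,0,0,0,0,0,0.036],
  [0,0,0,0,0,0,0.036],
  [0,0,0,0,0,0,0.036],
  [0,0,0,0,0,0,0.036],
], grip_force=40)

```text
time: 25.13
ee_pos: [0.3992, -0.2696, 0.2116]
orientation: [[-0.478, 0.878, -0.001], [0.878, 0.478, -0.001], [-0.0, -0.001, -1.0]]
contact_force: [-0.5, 1.5, 2.9]
width: 0.0411
gripper_force: 40.0
```

```bash
python3 - <<'E'
from h import *
s=read_state(); p,R=start(); print(p,R[:,0],R[:,2],s["contact_force"],s["width"],s["gripper_force"])
p,R=plan(p,R,[p[0],p[1],.35],118.6,4)
p,R=plan(p,R,[.5553,.0193,.35],118.6,10)
E
```

```text
[ 0.39920476 -0.26963526  0.21159032] [-4.77951656e-01  8.78386141e-01 -4.94167623e-05] [-1.22730243e-03 -7.24064182e-04 -9.99998985e-01] [-0.47968041  1.49729824  2.87096432] 0.0411259724993294 40.00130387954414
N=4 row [-0.0, -0.0, -0.0346, -0.02, 0.0, -0.01]
N=10 row [0.0179, 0.0275, 0.0, 0.0, 0.0, 0.0]
```

Call:
carry_out([
  [0,0,-0.025,0,0,0,0.036],
  [0,0,-0.035,0,0,0,0.036],
  [0,0,-0.035,0,0,0,0.036],
  [0,0,-0.0434,0,0,0,0.036],
  [0.0179,0.0275,0,0,0,0,0.036],
  [0.0179,0.0275,0,0,0,0,0.036],
  [0.0179,0.0275,0,0,0,0,0.036],
  [0.0179,0.0275,0,0,0,0,0.036],
  [0.0179,0.0275,0,0,0,0,0.036],
  [0.0179,0.0275,0,0,0,0,0.036],
])

```text
time: 25.97
ee_pos: [0.4928, -0.0948, 0.3471]
orientation: [[-0.478, 0.878, -0.004], [0.878, 0.478, -0.0], [0.001, -0.003, -1.0]]
contact_force: [0.2, -0.2, -3.0]
width: 0.041
gripper_force: 40.0
```

Call:
carry_out([
  [0.0179,0.0275,0,0,0,0,0.036],
  [0.0179,0.0275,0,0,0,0,0.036],
  [0.0179,0.0275,0,0,0,0,0.036],
  [0.0179,0.0275,0,0,0,0,0.036],
  [0,0,0,0,0,0,0.036],
  [0,0,0,0,0,0,0.036],
  [0,0,0,0,0,0,0.036],
  [0,0,0,0,0,0,0.036],
  [0,0,0,0,0,0,0.036],
])

```text
time: 26.72
ee_pos: [0.5547, 0.0181, 0.3474]
orientation: [[-0.477, 0.879, -0.003], [0.879, 0.477, -0.001], [0.001, -0.003, -1.0]]
contact_force: [0.3, -0.2, -2.6]
width: 0.0411
gripper_force: 40.0
```

```bash
python3 - <<'E'
from h import *
s=read_state(); print(s["width"],s["gripper_force"],s["contact_force"])
im,W=snap("wrist","w13"); p,R=start(); print(p,R[:,0],R[:,2])
W=W.reshape(-1,3); W=W[~np.isnan(W[:,0])]; T=(W-p)@R
z=p[2]-.2116+.030-.0015
m=(abs(T[:,1])<.0195)&(abs(W[:,2]-z)<.003)&(abs(T[:,0])<.05); Q=T[m]; print("x range",np.percentile(Q[:,0],[.5,99.5]),m.sum())
plan(p,R,[.5554,.0193,.30],118.6,2)
E
```

```text
0.04106008314657431 39.99855313450098 [ 0.29705978 -0.19956754 -2.63699839]
[0.55479284 0.0181116  0.34757688] [-4.76641758e-01  8.79097538e-01  3.91739843e-04] [-2.24068180e-03 -7.69270462e-04 -9.99997194e-01]
x range [-0.01943359  0.02040021] 2235
N=2 row [0.0004, 0.0006, 0.0238, -0.07, -0.01, -0.07]
```

View pics/w13.png

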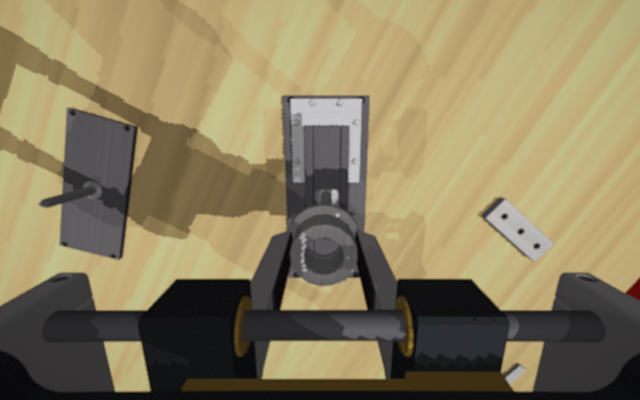

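The nut is held upright above the strap at (324,245).

Call:
carry_out([
  [0.0002,0.0003,0.02,0,0,0,0.036],
  [0,0.0003,0.015,0,0,0,0.036],
  [0,0,0.01,0,0,0,0.036],
  [0,0,0.008,0,0,0,0.036],
  [0,0,0.005,0,0,0,0.036],
  [0,0,0.002,0,0,0,0.036],
  [0,0,0,0,0,0,0.036],
  [0,0,0,0,0,0,0.036],
  [0,0,0,0,0,0,0.036],
])

```text
time: 27.52
ee_pos: [0.5559, 0.0196, 0.2883]
orientation: [[-0.478, 0.878, -0.0], [0.878, 0.478, -0.001], [-0.0, -0.001, -1.0]]
contact_force: [-0.7, -0.4, -2.5]
width: 0.041
gripper_force: 40.0
```

```bash
python3 - <<'E'
from h import *
s=read_state(); p,R=start(); print(p,R[:,0],R[:,2],s["contact_force"],s["width"])
plan(p,R,[.5554,.0193,.2796],118.6,1)
E
```

```text
[0.55594017 0.01959367 0.28831779] [-4.78114328e-01  8.78297511e-01 -4.13775435e-04] [-2.87945141e-04 -6.27857903e-04 -9.99999761e-01] [-0.70468417 -0.37622903 -2.50821518] 0.04097743873272515
N=1 row [0.0, -0.0006, 0.0087, -0.03, 0.02, -0.04]
```

Call:
carry_out([
  [0,0,0.003,0,0,0,0.036],
  [0,0,0.0025,0,0,0,0.036],
  [0,0,0.0015,0,0,0,0.036],
  [0,0,0.0005,0,0,0,0.036],
  [0,0,0,0,0,0,0.036],
  [0,0,0,0,0,0,0.036],
])

```text
time: 28.02
ee_pos: [0.5556, 0.0196, 0.2801]
orientation: [[-0.478, 0.878, -0.002], [0.878, 0.478, -0.001], [0.0, -0.002, -1.0]]
contact_force: [1.1, 0.7, -2.8]
width: 0.0408
gripper_force: 40.0
```

```bash
python3 - <<'E'
from h import *
s=read_state(); p,R=start(); print(p,R[:,0],R[:,2],s["contact_force"],s["width"])
E
```

```text
[0.55561418 0.01960602 0.28008935] [-4.78123419e-01  8.78292566e-01  4.06790982e-04] [-1.81623803e-03 -5.25560275e-04 -9.99998213e-01] [ 1.1336917   0.68441853 -2.77515049] 0.04081588387382445
```

Call:
carry_out([
  [0,0,0.0006,0,0,0,0.036],
  [0,0,0.0004,0,0,0,0.036],
  [0,0,0,0,0,0,0.036],
  [0,0,0,0,0,0,0.036],
  [0,0,0,0,0,0,0.06],
  [0,0,0,0,0,0,0.075],
  [0,0,0,0,0,0,0.094],
  [0,0,0,0,0,0,0.094],
  [0,0,0,0,0,0,0.094],
  [0,0,0,0,0,0,0.094],
])

```text
time: 28.85
ee_pos: [0.5556, 0.0196, 0.2791]
orientation: [[-0.478, 0.878, -0.002], [0.878, 0.478, -0.001], [0.0, -0.002, -1.0]]
contact_force: [-0.4, 0.0, -0.8]
width: 0.0772
gripper_force: 0.0
```

Call:
carry_out([
  [0,0,-0.01,0,0,0,0.094],
  [0,0,-0.02,0,0,0,0.094],
  [0,0,-0.03,0,0,0,0.094],
  [0,0,-0.03,0,0,0,0.094],
  [-0.03,0,0,0,0,0,0.094],
  [-0.03,0,0,0,0,0,0.094],
  [0,0,0,0,0,0,0.094],
  [0,0,0,0,0,0,0.094],
  [0,0,0,0,0,0,0.094],
])

```text
time: 29.6
ee_pos: [0.5841, -0.0329, 0.3692]
orientation: [[-0.478, 0.879, -0.003], [0.879, 0.478, 0.0], [0.001, -0.002, -1.0]]
contact_force: [-0.2, 0.3, -0.2]
width: 0.094
gripper_force: 0.0
```

```bash
python3 - <<'E'
from h import *
s=read_state(); print(s["time"],s["contact_force"],s["width"])
im,W=snap("wrist","w14"); snap("scene","scene14")
P=blob("w14",(.555,.019),.09,.101,.05); print("nut top",rect(P))
P=blob("w14",(.555,.019),.061,.071,.12); print("strap",rect(P))
a=im[0:300,150:490]; b=cv2.resize(np.load("scene14.npz")["im"][120:270,250:500],None,fx=2,fy=2,interpolation=cv2.INTER_CUBIC)
cv2.imwrite("pics/fin.png",np.hstack([a,b[:300,:450]]))
E
```

```text
29.6 [-0.21684815  0.34143035 -0.15972797] 0.09400031140685858
nut top c=(555.5,19.4) 40.9x40.8 ang 148.4 mean [555.3  19.9  96.2] n 1278 z10/90 [95.2 96.2 97.2]
strap c=(578.4,-21.6) 55.2x40.0 ang 118.6 mean [579.1 -22.9  66.4] n 1978 z10/90 [65.6 66.4 67.3]
```

View pics/fin.png

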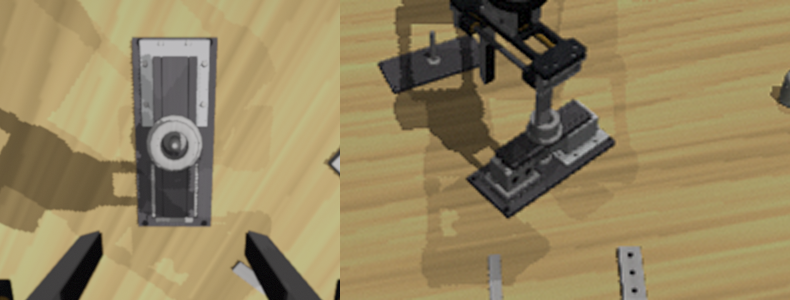

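The nut sits flat on the strap around the stud, at (174,145) in the left crop. Its top reads 96 mm on a camera that reads about 1.5 mm low, against 98 mm expected. The gripper is clear of everything.

```bash
python3 -c "
from station import job_done; print(job_done())"
```

```text
the job is handed in; nothing more can be done
None
```

The strap clamp was set up in the order asked (bracket, heel block, strap, quick nut) and handed in at about 30 s; final camera checks showed the strap level and the nut flat on it around the stud, and the packing plate, caliper and ink bottle were not touched.

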